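# Nest the empty specimen tubs with their own kind

## Task

Put the empty specimen tubs away: take the round shouldered tub and the rectangular shouldered tub out of their sloped stands and nest each one fully home, level, in the standing tub of its own shape, in either order. The straight-sided pot does not nest, so leave it in its stand; keep the two standing tubs upright and about where they are, and do not disturb the fossil or the brush.

Things in the scene. Friction and masses are not known exactly. Their poses are not given: they have to be found in the camera images.
- loose_round_c (a point): Empty white plastic ROUND tub with a shoulder, to put away; 50-100 g, 85 mm high, open top. Upper 47 mm: 68 mm outside diameter, straight, wall 4 mm. Below the shoulder (38 mm up) a narrower foot, 58 mm tapering to 50 mm. Point: its centre, on the axis, 42.5 mm from bottom and rim; z along the axis to the mouth, y level. Starts tilted 30 degrees in a sloped stand
- loose_rect_c (a point): Empty white plastic RECTANGULAR tub with a shoulder, to put away; 70-140 g, 85 mm high, open top. Upper 47 mm: 104 x 60 mm outside, straight, wall 3.5 mm. Below the shoulder (38 mm up) a narrower foot, 92 x 48 tapering to 84 x 40 mm. Point: its centre, 42.5 mm from bottom and rim; x along the length, y along the width, z to the mouth. Starts tilted 30 degrees, y level, in a stand
- loose_pot_c (a point): Odd piece to leave alone: round white pot, straight-sided from top to bottom, no shoulder or foot, 68 mm diameter, 85 mm high; nests in neither kind of tub. Point: its centre, half-way up; z to the mouth. Also tilted 30 degrees in a sloped stand
- stand_round: Fixed sloped steel stand of the round tub (the other two are alike; which stands where varies). Origin: on the bench under the tub's underside; -x is the side to which the mouth leans, roughly towards the robot. Two rods on that side reach 60 mm up along the tub, cheeks 18 mm high flank its foot; the upper band is free left and right (y). The tub draws out freely along its own axis
- stand_rect: Fixed stand of the rectangular tub: like the round one's, but the tub leans with one short side on the rods (-x side), so its two long sides are free for fingers
- base_round_c (a point): Round tub identical to the loose round one, standing upright, empty and loose on the bench (left or right): the round stack. Point: its centre, 42.5 mm up; z up. Opening 60 mm inside. A round tub nested home rests with its shoulder on this rim and sits 47 mm higher than this tub
- base_rect_c (a point): Rectangular tub identical to the loose one, standing upright, empty and loose on the bench (left or right, heading varies): the rectangular stack. Point: its centre, 42.5 mm up; x along the length, y along the width. Opening 97 x 53 mm inside. One nested home (lengths parallel, either way round) rests with its shoulder on this rim, 47 mm higher
- ammonite_c (a point): Bystander: ammonite fossil lying flat, 84 mm across, 27 mm high; the point is 13 mm above its underside
- brush_grip (a point): Bystander: dusting brush 180 mm long lying on the bench beyond the stands; the point is on its handle

How it is judged (in metres and radians):
At the end, for the whole second after the job is handed in: Each tub sits in the standing tub of its shape: 43 to 52 mm higher, axes within 7 mm, upright within 4 degrees (loose ones 5), lengths parallel within 8 degrees; standing tubs on the bench, moved under 50 mm; straight pot in its stand, moved under 15 mm (z of loose_round_c in the frame of base_round_c between 0.043 and 0.052 m and horizontal distance between loose_round_c and base_round_c below 0.007 m and angle between each of loose_round_c, loose_rect_c's own z axis and vertical below 0.09 rad and angle between each of base_round_c, base_rect_c's own z axis and vertical below 0.07 rad and height (world z) of each of base_round_c, base_rect_c below 0.05 m and distance of each of base_round_c, base_rect_c from where it was at the start of the episode below 0.05 m and z of loose_rect_c in the frame of base_rect_c between 0.043 and 0.052 m and horizontal distance between loose_rect_c and base_rect_c below 0.007 m and angle between the x axis of loose_rect_c and the x axis of base_rect_c, either way round below 0.15 rad and distance of loose_pot_c from where it was at the start of the episode below 0.015 m); the robot touches nothing.
It fails at once if the straight-sided pot is taken out of its place (moved 30 mm or more) (distance of loose_pot_c from where it was at the start of the episode above 0.03 m).
It fails at once if the fossil is pushed (20 mm or more) (distance of ammonite_c from where it was at the start of the episode above 0.02 m).
It fails at once if the brush is pushed (20 mm or more) (distance of brush_grip from where it was at the start of the episode above 0.02 m).
It fails at once if a standing tub is knocked over (angle between any of base_round_c, base_rect_c's own z axis and vertical above 0.6 rad).
It also fails if it takes over 51 s, if anything falls off the work surface, if the arm or the gripper's body presses on something with over 40 N, if the wrist force passes 120 N, or if a joint passes its speed limit or range.

## Robot

A 6-joint arm with a two-finger parallel gripper is mounted at the origin on the work surface. World frame = base frame: x ahead of the robot, y to its left, z up, the work surface at z = 0. Lengths are in mm, angles in rad, forces in N, time in s.
With the tool pointing down it reaches from about 350 to 875 mm from the base axis. Payload 4.2 kg.
Tool frame: the origin (TCP) lies midway between the tips of the shut fingers; the grasp point (between the pads) lies 19 mm behind it; z points along the fingers, y is the direction in which the jaws open and shut (so a half turn about z gives the same grasp; the last joint's range is limited). The gripper opens to 85 mm and grips with 20 to 120 N. Pads are 22 mm wide; open, the fingers measure 114 mm over their backs; the gripper's body (76 mm by 85 mm) begins 54 mm behind the grasp point. The pads swing forward as they close: fully open they stand 13 mm farther back than shut.
Start: joints at [-0.89, 0.385, 0.008, 0, -1.194, -0.259], TCP at [255.89, -570.193, 231.312] pointing down, gripper open.
Joint ranges: [-3.14, 3.14], [-1.21, 2.06], [-1.07, 1.41], [-3.16, 2.05], [-2.99, -0.16], [-3.1, 3.1]. Speed limits (rad/s): [2.79, 2.79, 3.14, 3.14, 3.14, 3.14].

## Interface

Orientations are given as a unit quaternion [x, y, z, w].
In Python, from bench import read_state, get_image, job_done, search_frame, regions_of gives the robot as it stands.
- The arm moves only by the tool servo_tool, never from a script. Its arguments are lists of equal length, an entry for each row: "turn": the turn, a rotation vector about the world's x, y, z in rad, a list of three; "dp": the shift along the world's x, y, z in m, a list of three; "fingers": the finger opening in m, from 0 to 0.0854. In form: {"turn": [[rx, ry, rz], ...], "dp": [[tx, ty, tz], ...], "fingers": [fingers, ...]}. A call has exactly 5 rows; each row shifts and turns the pose as measured when the row begins; what a row does not reach is not made up. A row lasts 1/8 s, in which the tool goes at most 62.5 mm and 10.7 degrees, less where a joint would pass 70% of its speed; a pose out of reach is approached as far as the arm can. A call is refused whole if a number of a shift passes 0.0625 or a number of a turn 0.188, either way. A call with a gripper value outside its range is refused whole. The fingers move at their own pace and stop on an object; the grip force is fixed at half the most. Time passes only in rows, so rows that do not move let the fingers close, or fill a call up. It gives the time, the measured TCP pose, the force and the opening at its end, in the units of the state.
- read_state(): the state, without advancing time (a new reading comes with each control period).
- get_image(name): name is "scene" or "top" or "wrist"; returns a dict with "img" (480x640x3 uint8, red, green, blue), "vfov" (degrees; the focal length in pixels is half the picture's height over the tangent of half this angle, whatever the lens; pixels are square), "cx", "cy" (the principal point, pixels), "world_from_camera" (4x4, takes a point from camera to world coordinates); the wrist camera has in their place "mount" (4x4, takes a point from camera to tool coordinates, whose origin is the TCP and whose axes are the flange's). Camera axes: x right, y down, z forward; pixel columns grow to the right and rows downward; lengths in mm; the calibration is good to about 2 mm. A picture is of the moment at which its call begins: read the wrist's pose just before it. There is no depth.
- job_done(): hands the job in, once; it reports no verdict.
Trained networks look in the newest picture that a camera, given by its name, has taken for a name from the list of things; names that differ only in an ending like _2 or _b are one class to them, and where a whole thing is asked for, a point or a joint stands for the part that bears it (a point fixed in the world has none). Each returns a list of dicts, best first, with "score" (0 to 1); they miss things now and then, are a little off and sometimes report something else, mostly with a low value. They report only what shows in the picture. A call takes as long as a camera call.
- search_frame(query, camera): "box" ([left, top, width, height] in pixels, round what is visible of it).
- regions_of(query, camera): "region" (480x640 bool, what is visible of it) and "box" ([left, top, width, height] in pixels, round what is visible of it).
The state is a dict: "clock": time; "joints": joint angles; "joint_vel": joint speeds; "joint_efforts": joint torques, N m; "position": TCP position; "ee_rot": TCP orientation; "contact_force": force on the tool from outside, world axes, zero at the start; "wrist_torque": the same for the moment, N m; "gripper_width": finger opening in mm.
Only numpy, scipy, OpenCV 4.12 (cv2) and the standard library are available. Lean on these libraries where they do the work, as an engineer would, in place of code of your own. Each camera call takes 0.05 s, during which the arm holds its last target. There are 200 camera calls.

## Working session

There is one attempt and no reset: what is moved stays moved. The work goes in short steps, Python scripts to look and compute and a tool call to move; the robot and the scene stay as the last step left them, time stands still between calls to the robot, and variables do not carry over. Pictures are saved under pics/ and viewed, about 8 in all and at most 12, crops included, and the job is handed in when it is done.

Besides the shell and the picture viewer there is one more tool, called after ">>>" as name(argument=value, ...), one argument or row to a line, values as JSON. servo_tool: Moves the arm, as the interface text tells. Its arguments: {"type":"object","properties":{"turn":{"type":"array","items":{"type":"array","items":{"type":"number"}}},"dp":{"type":"array","items":{"type":"array","items":{"type":"number"}}},"fingers":{"type":"array","items":{"type":"number"}}},"required":["turn","dp","fingers"]}

```bash
mkdir -p pics; ls
python3 - <<'E'
from bench import *
import cv2,numpy as np
for n in ["scene","top"]:
    d=get_image(n); cv2.imwrite(f"pics/{n}0.png",d["img"][:,:,::-1])
    print(n,d["vfov"],d["cx"],d["cy"],np.round(d["world_from_camera"],3).tolist())
    for q in ["loose_round_c","loose_rect_c","loose_pot_c","base_round_c","base_rect_c","stand_round","stand_rect","ammonite_c","brush_grip"]:
        print(q,[(round(r["score"],2),np.round(r["box"]).tolist()) for r in search_frame(q,n)[:4]])
s=read_state();print(s)
E
```

```text
pics
scene 49.364911474065 313.39398160875686 237.26796062695735 [[-0.628, 0.509, -0.588, 1192.848], [0.778, 0.403, -0.482, 483.807], [-0.009, -0.76, -0.649, 711.0], [0.0, 0.0, 0.0, 1.0]]
loose_round_c [(0.66, [372.0, 243.0, 47.0, 54.0])]
loose_rect_c [(0.76, [218.0, 171.0, 65.0, 50.0])]
loose_pot_c [(0.93, [304.0, 204.0, 48.0, 49.0])]
base_round_c [(0.57, [222.0, 135.0, 30.0, 39.0]), (0.44, [349.0, 199.0, 34.0, 29.0])]
base_rect_c [(0.84, [470.0, 235.0, 71.0, 67.0])]
stand_round [(0.84, [360.0, 278.0, 54.0, 47.0])]
stand_rect [(0.72, [359.0, 275.0, 56.0, 47.0]), (0.56, [206.0, 210.0, 67.0, 45.0])]
ammonite_c [(0.9, [350.0, 200.0, 37.0, 29.0])]
brush_grip [(0.8, [181.0, 256.0, 87.0, 52.0])]
top 50.82898513237687 321.3097170213472 238.67494395404935 [[0.024, -0.998, 0.054, 552.679], [-1.0, -0.023, 0.006, -10.505], [-0.005, -0.054, -0.999, 1253.51], [0.0, 0.0, 0.0, 1.0]]
loose_round_c [(0.8, [229.0, 228.0, 34.0, 40.0])]
loose_rect_c []
loose_pot_c [(0.69, [302.0, 235.0, 28.0, 43.0]), (0.6, [232.0, 220.0, 33.0, 32.0])]
base_round_c []
base_rect_c [(0.94, [160.0, 283.0, 48.0, 48.0]), (0.
[... 264 characters left out ...]
clock': 1.0, 'joints': array([-8.90419036e-01,  3.84680652e-01,  7.91565469e-03, -1.36318192e-05,
       -1.19399708e+00, -2.58639758e-01]), 'joint_vel': array([-0.00015629,  0.00067895, -0.00053645, -0.00050395, -0.00012466,
        0.00137558]), 'joint_efforts': array([-1.20452846e-04, -3.92096221e+01,  1.88622952e+01,  4.19081971e+00,
       -3.06266011e-04, -2.26491530e-06]), 'position': array([ 255.88522848, -570.19974959,  231.32788087]), 'ee_rot': array([-2.09307049e-01,  9.77849967e-01, -1.24051834e-05,  1.34005624e-05]), 'contact_force': array([-0.85254507, -0.50581958,  0.81297834]), 'wrist_torque': array([ 0.01122106,  0.00041661, -0.07429812]), 'gripper_width': 85.24644193714657}
```

View pics/scene0.png

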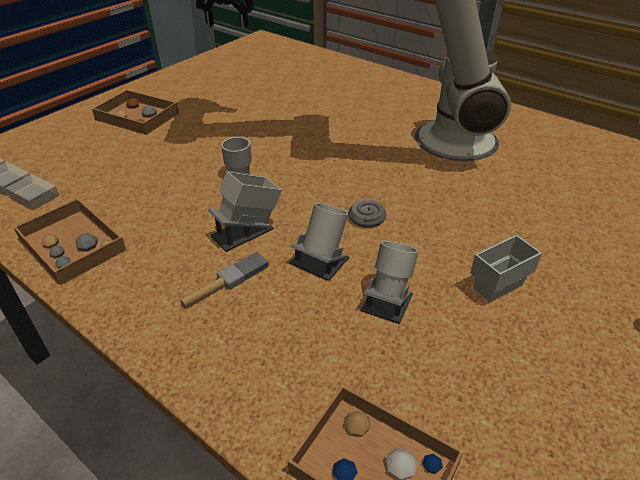

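View pics/top0.png

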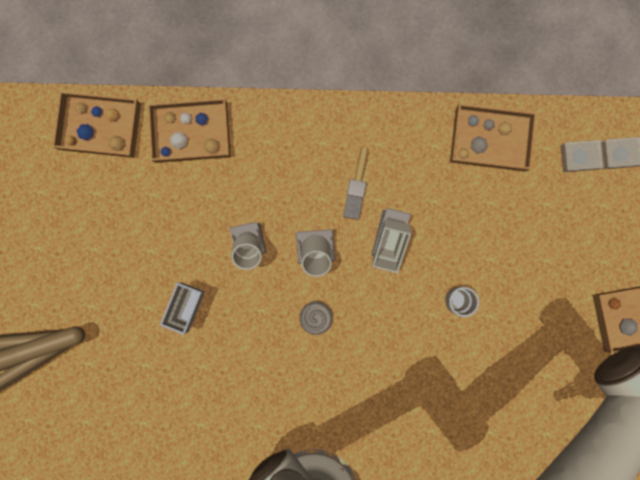

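The scene view shows, from left to right: round base (236,155), rect tub in its stand (247,195), pot (325,230), round tub (396,262) and rect base (505,265). In the top view they sit at (463,301), (392,241), (316,253), (247,246) and (182,308). I'll fit the known models to the network masks.

```bash
cat > h.py <<'E'
import numpy as np, cv2
from scipy.optimize import minimize
from scipy.spatial.transform import Rotation as R
def ring(r,z,n=40):
    a=np.linspace(0,2*np.pi,n,endpoint=False); return np.c_[r*np.cos(a),r*np.sin(a),0*a+z]
def rec(l,w,z): return np.array([[sx*l/2,sy*w/2,z] for sx in(-1,1) for sy in(-1,1)],float)
PARTS={'round':[np.r_[ring(34,-4.5),ring(34,42.5)],np.r_[ring(25,-42.5),ring(29,-4.5)]],
 'rect':[np.r_[rec(104,60,-4.5),rec(104,60,42.5)],np.r_[rec(84,40,-42.5),rec(92,48,-4.5)]],
 'pot':[np.r_[ring(34,-42.5),ring(34,42.5)]]}
def cam(d,pose=None):
    f=240/np.tan(np.radians(d['vfov']/2))
    W=np.array(d['world_from_camera'] if pose is None else pose@d['mount'],float)
    return f,d['cx'],d['cy'],W
def proj(c,P):
    f,cx,cy,W=c; q=(P-W[:3,3])@W[:3,:3]; return np.c_[f*q[:,0]/q[:,2]+cx,f*q[:,1]/q[:,2]+cy]
def ray(c,uv):
    f,cx,cy,W=c; d=W[:3,:3]@np.array([(uv[0]-cx)/f,(uv[1]-cy)/f,1]); return W[:3,3],d
def onz(c,uv,z):
    o,d=ray(c,uv); return o+d*(z-o[2])/d[2]
def pose(p,tilted):
    # p = x,y,z,yaw ; tilted: mouth leans to -x of stand frame by 30 deg
    Rm=R.from_euler('z',p[3])
    if tilted: Rm=Rm*R.from_euler('y',-np.pi/6)
    return np.array(p[:3]),Rm.as_matrix()
S=4
def sil(c,kind,p,tilted,box):
    t,M=pose(p,tilted); x0,y0,w,h=box
    im=np.zeros((h*S,w*S),np.uint8)
    for P in PARTS[kind]:
        uv=(proj(c,P@M.T+t)-[x0,y0]+.5)*S
        cv2.fillConvexPoly(im,cv2.convexHull(np.round(uv).astype(np.int32)),255)
    return cv2.resize(im,(w,h),interpolation=cv2.INTER_AREA)/255.
def fit(kind,tilted,views,p0,free,ignore=None):
    # views: list of (cam, mask)
    p0=np.array(p0,float); V=[]
    for c,m in views:
        ys,xs=np.nonzero(m); x0,y0=max(xs.min()-25,0),max(ys.min()-25,0); b=(x0,y0,min(xs.max()+25,639)-x0,min(ys.max()+25,479)-y0)
        V.append((c,m[b[1]:b[1]+b[3],b[0]:b[0]+b[2]].astype(float),b))
    def L(q):
        p=p0.copy(); p[free]=q*SC[free]; e=0
        for c,m,b in V:
            s=sil(c,kind,p,tilted,b); e+=1-np.minimum(s,m).sum()/np.maximum(s,m).sum()
        return e/len(V)
    SC=np.array([10,10,10,.2]); q0=p0[free]/SC[free]
    r=None
    for k in range(3):
        sim=np.r_[[q0],q0+np.eye(len(q0))*(1.0 if k==0 else .4)]
        r=minimize(L,q0,method='Nelder-Mead',options=dict(initial_simplex=sim,xatol=.01,fatol=1e-4)); q0=r.x
    p=p0.copy(); p[free]=r.x*SC[free]; return p,r.fun
E
python3 - <<'E'
from h import *; from bench import *
import pickle
out={}
C={}
for n in ["scene","top"]:
    d=get_image(n); C[n]=cam(d); out[n]=d
    for q in ["loose_round_c","loose_rect_c","loose_pot_c","base_round_c","base_rect_c","ammonite_c"]:
        r=regions_of(q,n); out[n,q]=r
        print(n,q,[(round(x["score"],2),np.round(x["box"]).tolist(),int(x["region"].sum())) for x in r[:3]])
pickle.dump(out,open("m0.pkl","wb"))
for nm,uv,z in [("base_rect",(182,308),60),("round",(247,246),70),("pot",(316,253),70),("rect",(392,241),70),("base_round",(463,301),60),("amm",(316,317),20),("brush",(356,185),15)]:
    print(nm,np.round(onz(C["top"],uv,z)))
E
```

```text
scene loose_round_c [(0.88, [373.0, 240.0, 45.0, 56.0], 1877), (0.69, [359.0, 275.0, 56.0, 49.0], 1232)]
scene loose_rect_c [(0.97, [220.0, 170.0, 62.0, 52.0], 2353), (0.53, [306.0, 204.0, 44.0, 53.0], 1679)]
scene loose_pot_c [(0.75, [305.0, 204.0, 40.0, 53.0], 1678)]
scene base_round_c [(0.63, [224.0, 136.0, 29.0, 37.0], 908), (0.37, [180.0, 254.0, 90.0, 52.0], 1299), (0.22, [208.0, 210.0, 66.0, 48.0], 1367)]
scene base_rect_c [(0.86, [472.0, 235.0, 70.0, 68.0], 3037), (0.4, [373.0, 244.0, 45.0, 53.0], 1870)]
scene ammonite_c [(0.7, [348.0, 199.0, 38.0, 29.0], 823), (0.69, [373.0, 239.0, 49.0, 60.0], 1864)]
top loose_round_c [(0.96, [231.0, 229.0, 31.0, 38.0], 893), (0.37, [374.0, 213.0, 40.0, 61.0], 1500)]
top loose_rect_c [(0.79, [376.0, 216.0, 38.0, 56.0], 1413), (0.42, [159.0, 280.0, 48.0, 55.0], 1414)]
top loose_pot_c [(0.92, [301.0, 235.0, 29.0, 42.0], 972)]
top base_round_c [(0.82, [444.0, 283.0, 35.0, 32.0], 807)]
top base_rect_c [(0.75, [161.0, 280.0, 46.0, 52.0], 1439)]
top ammonite_c [(0.66, [297.0, 299.0, 36.0, 34.0], 854)]
base_rect [446. 320.  60.]
round [595. 170.  70.]
pot [583.   8.  70.]
rect [ 615. -169.   70.]
base_round [ 478. -339.   60.]
amm [429.   5.  20.]
brush [754. -86.  15.]
```

Run:
```python
from h import *; import pickle
o=pickle.load(open("m0.pkl","rb")); C={n:cam(o[n]) for n in("scene","top")}
def go(nm,kind,tl,p0,free,cams):
    V=[(C[n],o[n,nm][0]["region"]) for n in cams]
    p,e=fit(kind,tl,V,p0,free); print(nm,cams,np.round(p,2),round(e,3)); return p
F=[0,1,2,3];B=["scene","top"]
P={}
P['lr']=go("loose_round_c","round",1,[595,170,65,0],F,B)
for y in(-.3,0,.3):P['lt']=go("loose_rect_c","rect",1,[615,-169,65,y],F,B)
go("loose_pot_c","pot",1,[583,8,65,0],F,B)
for c in(["top"],B):
  go("base_round_c","round",0,[478,-339,42.5,0],[0,1],c)
  for y in(-.3,1.3):go("base_rect_c","rect",0,[446,320,42.5,y],[0,1,3],c)
```

```text
loose_round_c ['scene', 'top'] [5.9077e+02 1.7154e+02 6.8960e+01 2.6000e-01] 0.049
loose_rect_c ['scene', 'top'] [ 6.1347e+02 -1.6545e+02  8.2660e+01 -2.3000e-01] 0.063
loose_rect_c ['scene', 'top'] [ 6.1359e+02 -1.6552e+02  8.2540e+01 -2.4000e-01] 0.063
loose_rect_c ['scene', 'top'] [ 6.1344e+02 -1.6573e+02  8.2460e+01 -2.3000e-01] 0.063
loose_pot_c ['scene', 'top'] [5.7901e+02 9.3600e+00 6.9200e+01 1.0000e-01] 0.081
base_round_c ['top'] [ 478.63 -335.28   42.5     0.  ] 0.047
base_rect_c ['top'] [ 4.4835e+02  3.1857e+02  4.2500e+01 -3.5000e-01] 0.032
base_rect_c ['top'] [448.29 318.78  42.5    2.8 ] 0.032
base_round_c ['scene', 'top'] [ 478.59 -335.28   42.5     0.  ] 0.115
base_rect_c ['scene', 'top'] [ 4.4777e+02  3.1828e+02  4.2500e+01 -3.4000e-01] 0.037
base_rect_c ['scene', 'top'] [447.7  318.13  42.5    2.79] 0.036
```

```bash
cat >> h.py <<'E'
def tgt(p,tilted,along):
    """tool pose for tub pose p, TCP 'along' mm from centre along axis"""
    t,M=pose(p,tilted); z=-M[:,2]; y=M[:,1]; x=np.cross(y,z)
    return t+along*M[:,2],np.c_[x,y,z]
def delta(s,T):
    t,Rm=T; q=R.from_quat(s['ee_rot']).as_matrix()
    dp=t-s['position']; rv=R.from_matrix(Rm@q.T).as_rotvec()
    n=max(np.linalg.norm(dp)/62,np.linalg.norm(rv)/.186)
    print("target",np.round(t,1),"dp",np.round(dp,1),"rv",np.round(rv,4),"rows>=",round(n,2),"joints",np.round(s['joints'],2),"clk",s['clock'],"F",np.round(s['contact_force'],1),"g",round(s['gripper_width'],1))
E
python3 - <<'E'
from h import *; from bench import *
s=read_state(); delta(s,tgt([613.5,-165.5,80,-.235],1,125)); d=get_image("wrist"); print(np.round(d['mount'],2).tolist(),d['vfov'])
E
```

```text
target [ 552.7 -150.9  188.3] dp [296.8 419.2 -43.1] rv [ 0.0497 -0.5306 -0.6415] rows>= 8.31 joints [-0.89  0.38  0.01  0.   -1.19 -0.26] clk 1.7 F [-0.6 -0.2 -0.4] g 85.4
[[0.0, -0.95, -0.3, 78.82], [1.0, 0.0, -0.0, -0.31], [0.0, -0.3, 0.95, -141.92], [0.0, 0.0, 0.0, 1.0]] 60.59059290559512
```

>>> servo_tool(
  turn=[
    [0.005,-0.053,-0.064],
    [0.005,-0.053,-0.064],
    [0.005,-0.053,-0.064],
    [0.005,-0.053,-0.064],
    [0.005,-0.053,-0.064],
  ],
  dp=[
    [0.03,0.042,0.0],
    [0.03,0.042,0.0],
    [0.03,0.042,0.0],
    [0.03,0.042,0.0],
    [0.03,0.042,0.0],
  ],
  fingers=[0.0854,0.0854,0.0854,0.0854,0.0854],
)

```text
clock: 2.38
position: [408.9, -357.1, 230.8]
ee_rot: [-0.041, 0.99, -0.015, 0.136]
contact_force: [1.8, -0.2, -0.2]
gripper_width: 85.5
```

>>> servo_tool(
  turn=[
    [0.005,-0.053,-0.064],
    [0.005,-0.053,-0.064],
    [0.005,-0.053,-0.064],
    [0.005,-0.053,-0.064],
    [0.005,-0.053,-0.064],
  ],
  dp=[
    [0.03,0.042,0.0],
    [0.03,0.042,0.0],
    [0.03,0.042,0.0],
    [0.03,0.042,0.0],
    [0.03,0.042,0.0],
  ],
  fingers=[0.0854,0.0854,0.0854,0.0854,0.0854],
)

```text
clock: 3.0
position: [547.8, -168.9, 235.0]
ee_rot: [0.11, 0.96, -0.034, 0.254]
contact_force: [-0.4, -0.7, 0.2]
gripper_width: 85.5
```

```bash
cat >> h.py <<'E'
def wristcam(s,d):
    T=np.eye(4); T[:3,:3]=R.from_quat(s['ee_rot']).as_matrix(); T[:3,3]=s['position']; return cam(d,T)
E
python3 - <<'E'
from h import *; from bench import *; import pickle
s=read_state(); d=get_image("wrist"); c=wristcam(s,d)
r=regions_of("loose_rect_c","wrist"); print([(round(x["score"],2),x["box"],int(x["region"].sum())) for x in r])
p,e=fit('rect',1,[(c,r[0]["region"])],[613.5,-165.5,80,-.235],[0,1,2,3]);print(p,e)
o=pickle.load(open("m0.pkl","rb")); C={n:cam(o[n]) for n in("scene","top")}
V=[(C[n],o[n,"loose_rect_c"][0]["region"]) for n in C]+[(c,r[0]["region"])]
p2,e=fit('rect',1,V,[613.5,-165.5,80,-.235],[0,1,2,3]);print(p2,e)
im=d["img"][:,:,::-1].copy()
cn,_=cv2.findContours(r[0]["region"].astype(np.uint8),0,1); cv2.drawContours(im,cn,-1,(0,255,0),1)
t,M=pose(p2,1)
for P in PARTS['rect']: cv2.polylines(im,[cv2.convexHull(np.round(proj(c,P@M.T+t)).astype(np.int32))],True,(0,0,255),1)
cv2.imwrite("pics/w1.png",im); delta(s,tgt(p2,1,0))
pickle.dump((s['position'],s['ee_rot'],d,r[0]["region"]),open("w1.pkl","wb"))
E
```

```text
[(0.96, [303.7, 112.0, 93.6, 155.5], 14134)]
[ 6.12048294e+02 -1.67409579e+02  7.62650926e+01 -2.23707164e-01] 0.011629605925169373
[ 6.11552330e+02 -1.67067136e+02  7.89864943e+01 -2.12373105e-01] 0.06678289366243799
target [ 611.6 -167.1   79. ] dp [  63.8    1.8 -156. ] rv [ 0.0085 -0.008   0.018 ] rows>= 2.72 joints [ 0.04  0.07 -0.64  0.38 -0.38 -2.16] clk 3.0 F [-0.4 -0.7  0.2] g 85.5
```

View pics/w1.png

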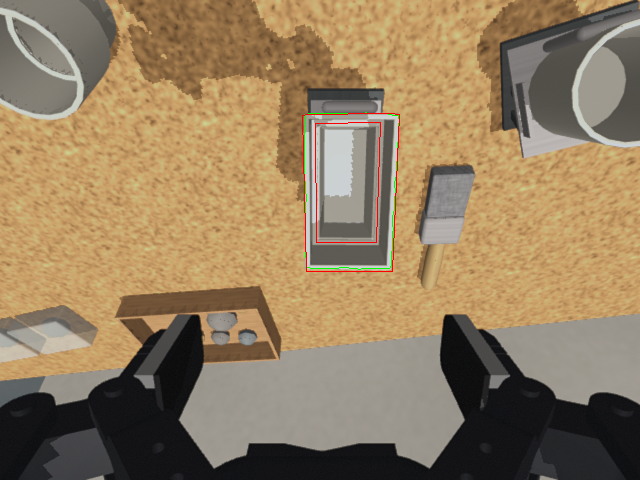

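The wrist view shows the rect tub's rim around (350,190). The fitted model in red sits on the mask, and the brush lies clear at (450,200). Approaching along the tub's axis.

>>> servo_tool(
  turn=[
    [0.003,-0.003,0.006],
    [0.003,-0.003,0.006],
    [0.003,-0.003,0.006],
    [0,0,0],
    [0,0,0],
  ],
  dp=[
    [0.006,0.004,-0.024],
    [0.006,0.004,-0.024],
    [0.006,0.004,-0.024],
    [0.012,-0.003,-0.022],
    [0,0,0],
  ],
  fingers=[0.0854,0.0854,0.0854,0.0854,0.0854],
)

```text
clock: 3.72
position: [582.4, -166.0, 156.4]
ee_rot: [0.099, 0.964, -0.019, 0.245]
contact_force: [0.5, 0.4, -0.1]
gripper_width: 85.5
```

Run:
```python
from h import *; from bench import *; import pickle
s=read_state(); d=get_image("wrist"); c=wristcam(s,d)
r=regions_of("loose_rect_c","wrist"); print([(round(x["score"],2),x["box"],int(x["region"].sum())) for x in r])
for f in([0,1,2,3],[0,1,3]):
  p,e=fit('rect',1,[(c,r[0]["region"])],[612,-167.5,77.5,-.22],f);print(p,e)
  delta(s,tgt(p,1,-3))
t,M=pose(p,1); print(np.round((s['position']-t)@M,1))
```

```text
[(0.61, [270.8, 136.8, 135.6, 213.9], 27296)]
[ 6.11839011e+02 -1.67517633e+02  7.75902058e+01 -2.31109442e-01] 0.014036897313134289
target [ 613.3 -167.9   75. ] dp [ 30.9  -1.8 -81.4] rv [-0.0167 -0.0239 -0.0295] rows>= 1.4 joints [-0.01  0.23 -0.71  0.53 -0.16 -2.28] clk 3.725 F [ 0.5  0.4 -0.1] g 85.5
[ 6.11924976e+02 -1.67546133e+02  7.75000000e+01 -2.30520096e-01] 0.014163606047166932
target [ 613.4 -167.9   74.9] dp [ 31.   -1.9 -81.5] rv [-0.0167 -0.0239 -0.0289] rows>= 1.41 joints [-0.01  0.23 -0.71  0.53 -0.16 -2.28] clk 3.725 F [ 0.5  0.4 -0.1] g 85.5
[14.2 -5.3 82.9]
```

The straight-along-axis tool pose hits the q5 limit. I'll grip with the tool leaning only 15°, pivoted about the jaw axis. After the tub is uprighted, the tool will lean 15° inward.

```bash
cat >> h.py <<'E'
SW=26
def tgt2(p,tilted,along=23,back=0,rel=15):
    t,M=pose(p,tilted); N=M@R.from_euler('y',np.radians(rel)).as_matrix(); z=-N[:,2]; y=N[:,1]
    return t+along*M[:,2]+(SW-back)*z, np.c_[np.cross(y,z),y,z]
E
python3 - <<'E'
from h import *; from bench import *
s=read_state(); p=[612,-167.5,77.5,-.228]
delta(s,tgt2(p,1,back=75)); delta(s,tgt2(p,1)); print(tgt2(p,1)[1][:,2])
E
```

```text
target [ 588.4 -162.   144.7] dp [  6.8   3.6 -12.6] rv [ 0.0395  0.2331 -0.0256] rows>= 1.28 joints [-0.01  0.23 -0.71  0.54 -0.16 -2.28] clk 3.825 F [-0.3 -0.3 -0.6] g 85.5
target [ 607.4 -166.4   72.3] dp [ 25.7  -0.7 -85. ] rv [ 0.0395  0.2331 -0.0256] rows>= 1.43 joints [-0.01  0.23 -0.71  0.54 -0.16 -2.28] clk 3.825 F [-0.3 -0.3 -0.6] g 85.5
[ 0.25212091 -0.0585008  -0.96592583]
```

>>> servo_tool(
  turn=[
    [0.01,0.058,-0.006],
    [0.01,0.058,-0.006],
    [0.01,0.058,-0.006],
    [0.01,0.058,-0.006],
    [0,0,0],
  ],
  dp=[
    [0.002,0.001,0],
    [0.002,0.001,0],
    [0.002,0.001,0],
    [0.001,0.001,0],
    [0,0,0],
  ],
  fingers=[0.0854,0.0854,0.0854,0.0854,0.0854],
)

```text
clock: 4.45
position: [586.6, -160.4, 161.7]
ee_rot: [0.112, 0.985, -0.012, 0.129]
contact_force: [0.1, -0.1, 0.2]
gripper_width: 85.7
```

Run:
```python
from h import *; from bench import *
s=read_state(); p=[612,-167.5,77.5,-.228]
delta(s,tgt2(p,1,back=75)); delta(s,tgt2(p,1))
```

```text
target [ 588.4 -162.   144.7] dp [  1.9  -1.7 -17. ] rv [-0.005  -0.0008 -0.0025] rows>= 0.28 joints [ 0.03  0.3  -0.37  0.1  -0.65 -1.9 ] clk 4.45 F [ 0.1 -0.1  0.2] g 85.7
target [ 607.4 -166.4   72.3] dp [ 20.8  -6.1 -89.4] rv [-0.005  -0.0008 -0.0025] rows>= 1.48 joints [ 0.03  0.3  -0.37  0.1  -0.65 -1.9 ] clk 4.45 F [ 0.1 -0.1  0.2] g 85.7
```

>>> servo_tool(
  turn=[
    [-0.005,0,-0.002],
    [0,0,0],
    [0,0,0],
    [0,0,0],
    [0,0,0],
  ],
  dp=[
    [0.005,-0.002,-0.022],
    [0.005,-0.001,-0.022],
    [0.005,-0.001,-0.022],
    [0.005,-0.001,-0.02],
    [0.001,0,-0.003],
  ],
  fingers=[0.0854,0.0854,0.0854,0.0854,0.0854],
)

```text
clock: 5.08
position: [604.7, -165.2, 73.7]
ee_rot: [0.112, 0.985, -0.014, 0.133]
contact_force: [0.3, 0.4, 1.2]
gripper_width: 85.7
```

>>> servo_tool(
  turn=[
    [0,0,0],
    [0,0,0],
    [0,0,0],
    [0,0,0],
    [0,0,0],
  ],
  dp=[
    [0,0,0],
    [0,0,0],
    [0,0,0],
    [0,0,0],
    [0,0,0],
  ],
  fingers=[0.0854,0.03,0.03,0.03,0.03],
)

```text
clock: 5.7
position: [604.6, -165.0, 77.0]
ee_rot: [0.112, 0.984, -0.014, 0.135]
contact_force: [0.5, -0.6, -1.8]
gripper_width: 59.7
```

Run:
```python
from h import *; from bench import *
s=read_state(); p=[612,-167.5,77.5,-.228]
delta(s,tgt2(p,1)); d=get_image("wrist"); cv2.imwrite("pics/w2.png",d["img"][:,:,::-1])
```

```text
target [ 607.4 -166.4   72.3] dp [ 2.8 -1.4 -4.6] rv [-0.0005  0.0113 -0.0011] rows>= 0.09 joints [ 0.02  0.43 -0.45  0.15 -0.43 -1.95] clk 5.7 F [ 0.5 -0.6 -1.8] g 59.7
```

View pics/w2.png

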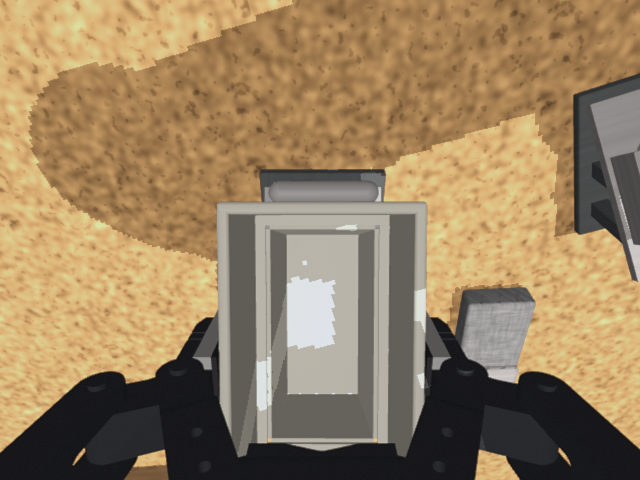

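The wrist view shows the rect tub gripped across its width, with pads at (205,345) and (435,345) and a width of 59.7 mm. Next I'll draw it out along its axis.

>>> servo_tool(
  turn=[
    [0,0,0],
    [0,0,0],
    [0,0,0],
    [0,0,0],
    [0,0,0],
  ],
  dp=[
    [-0.01,0.002,0.0175],
    [-0.017,0.004,0.03],
    [-0.0195,0.0045,0.0345],
    [-0.0195,0.0045,0.0345],
    [-0.0195,0.0045,0.0345],
  ],
  fingers=[0.03,0.03,0.03,0.03,0.03],
)

```text
clock: 6.38
position: [515.9, -145.2, 227.5]
ee_rot: [0.113, 0.985, -0.014, 0.131]
contact_force: [0.6, 0.5, -0.6]
gripper_width: 59.6
```

```bash
cat >> h.py <<'E'
def fitfree(kind,c,m,t0,M0,s):
    """fit tub pose relative to tool from silhouettes: 3 dof: dx(tool x), dz(tool z), rel angle"""
    raise NotImplementedError
E
python3 - <<'E'
from h import *; from bench import *; import pickle
s=read_state(); Rt=R.from_quat(s['ee_rot']).as_matrix()
print(s['position'],s['gripper_width'],s['joints'])
V=[]
for n in ("scene","top"):
    d=get_image(n); c=cam(d); r=regions_of("loose_rect_c",n)
    print(n,[(round(x["score"],2),x["box"],int(x["region"].sum())) for x in r])
    cv2.imwrite(f"pics/{n}3.png",d["img"][:,:,::-1]); pickle.dump((d,r),open(f"{n}3.pkl","wb"))
d=get_image("wrist"); r=regions_of("loose_rect_c","wrist"); print([(round(x["score"],2),x["box"],int(x["region"].sum())) for x in r])
cv2.imwrite("pics/w3.png",d["img"][:,:,::-1]); pickle.dump((d,r,s),open("w3.pkl","wb"))
p=[604.6,-165,77];
E
```

```text
[ 515.8630436  -145.22784888  227.45943792] 59.63208276608029 [ 0.07076625  0.1097873  -0.44491848  0.10934451 -0.76480662 -1.93858706]
scene [(0.85, [250.8, 86.4, 67.3, 58.9], 2349), (0.43, [178.7, 252.9, 89.0, 56.2], 1519)]
top [(0.89, [370.1, 250.7, 49.8, 62.9], 1095)]
[(0.67, [218.8, 201.4, 208.0, 256.3], 49739)]
```

```bash
cat > hand.py <<'E'
from h import *
def hand(q):  # q: x(mm), z(mm) of tub centre in tool frame, rel(rad); y=0
    N=np.diag([-1,1,-1.])  # tool frame axes: x=y×z with z=-tub z
    M=R.from_euler('y',q[2]).as_matrix()@N  # tub axes in tool frame
    return np.array([q[0],0,q[1]]),M
def fithand(kind,s,views,q0,vmax=330):
    Rt=R.from_quat(s['ee_rot']).as_matrix()
    SC=np.array([10,10,.1])
    def L(u):
        t,M=hand(u*SC); t=Rt@t+s['position']; M=Rt@M; e=0
        for c,m,lim in views:
            im=np.zeros((480,640),np.uint8)
            for P in PARTS[kind]:
                cv2.fillConvexPoly(im,np.round(cv2.convexHull(proj(c,P@M.T+t).astype(np.float32))*16).astype(np.int32),255,shift=4)
            a=im[:lim]/255.; b=m[:lim]; e+=1-np.minimum(a,b).sum()/np.maximum(a,b).sum()
        return e
    u=np.array(q0)/SC
    for k in range(3):
        r=minimize(L,u,method='Nelder-Mead',options=dict(initial_simplex=np.r_[[u],u+np.eye(3)*(.6,.3,.3)[k]],xatol=.01,fatol=1e-5)); u=r.x
    return u*SC,r.fun
E
python3 - <<'E'
from hand import *; import pickle
d,r,s=pickle.load(open("w3.pkl","rb")); c=wristcam(s,d)
# prior from pregrasp fit
Rt=R.from_quat([0.112,.984,-.014,.135]).as_matrix(); t,M=pose([612,-167.5,77.5,-.228],1)
q=Rt.T@(t-np.array([604.6,-165,77])); Mr=Rt.T@M; print("prior",q,Mr.round(3).tolist())
for sg in(1,-1):
  if np.allclose(hand([0,0,sg*.26])[1],Mr,atol=.06): print("sign",sg); q0=[q[0],q[2],sg*.262]
V=[(c,r[0]["region"].astype(float),330)]
a,e=fithand('rect',s,V,q0); print("wrist",a,e)
W=[]
for n in("scene","top"):
    dd,rr=pickle.load(open(f"{n}3.pkl","rb")); W.append((cam(dd),rr[0]["region"].astype(float),480))
a1,e=fithand('rect',s,V+W[:1],q0); print("w+scene",a1,e)
im=d["img"][:,:,::-1].copy(); Rt=R.from_quat(s['ee_rot']).as_matrix()
for qq,col in((q0,(255,0,0)),(a,(0,0,255)),(a1,(0,255,0))):
    t,M=hand(qq); t=Rt@t+s['position'];M=Rt@M
    for P in PARTS['rect']: cv2.polylines(im,[cv2.convexHull(np.round(proj(c,P@M.T+t)).astype(np.int32))],True,col,1)
cv2.imwrite("pics/w3o.png",im)
E
```

```text
prior [-7.62078879 -0.77456148  1.60736824] [[-0.969, -0.001, 0.249], [-0.0, 1.0, 0.003], [-0.249, 0.003, -0.969]]
sign -1
wrist [-8.83234312  5.56287661 -0.25871929] 0.04210919970082272
w+scene [-7.60343579 -1.36142988 -0.26066365] 0.19480223591774581
```

View pics/w3o.png

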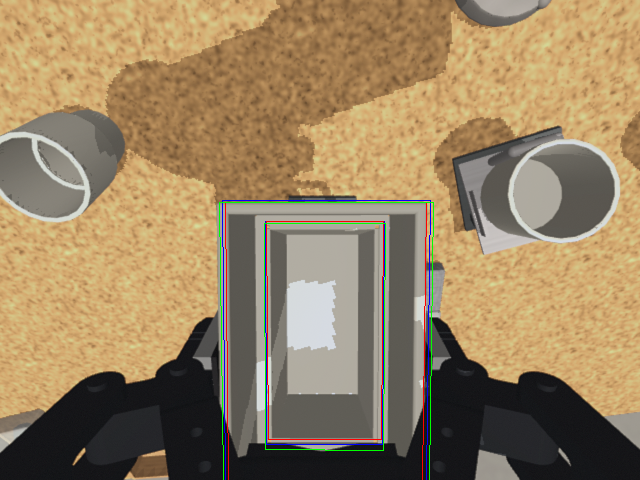

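```bash
cat >> hand.py <<'E'
def place(s,q,p):
    """tool pose that puts held tub at upright pose p=[x,y,z,yaw]"""
    t,M=hand(q); tw,Mw=pose(p,0); Rt=Mw@M.T; return tw-Rt@t,Rt
def held(s,q):
    Rt=R.from_quat(s['ee_rot']).as_matrix(); t,M=hand(q); M=Rt@M
    c=Rt@t+s['position']; print("held c",np.round(c,1),"axis",np.round(M[:,2],3),"yaw x",round(np.arctan2(M[1,0],M[0,0]),3)); return c,M
E
python3 - <<'E'
from hand import *; from bench import *
s=read_state(); q=[-8,1,-.257]; held(s,q)
T=place(s,q,[448,318.3,190,-.34]); delta(s,T)
delta(s,place(s,q,[448,318.3,89.5,-.34]))
E
```

```text
held c [ 524.1 -147.2  226.4] axis [-0.484  0.111  0.868] yaw x -0.228
target [440.9 320.8 193. ] dp [-75.4 466.2 -32.2] rv [ 0.1446  0.5    -0.1095] rows>= 7.63 joints [ 0.07  0.11 -0.45  0.11 -0.76 -1.94] clk 6.675 F [ 0.1  0.1 -1. ] g 59.2
target [440.9 320.8  92.5] dp [ -75.4  466.2 -132.7] rv [ 0.1446  0.5    -0.1095] rows>= 7.91 joints [ 0.07  0.11 -0.45  0.11 -0.76 -1.94] clk 6.675 F [ 0.1  0.1 -1. ] g 59.2
```

>>> servo_tool(
  turn=[
    [0.0145,0.05,-0.011],
    [0.0145,0.05,-0.011],
    [0.0145,0.05,-0.011],
    [0.0145,0.05,-0.011],
    [0.0145,0.05,-0.011],
  ],
  dp=[
    [-0.0075,0.047,0.002],
    [-0.0075,0.047,0.002],
    [-0.0075,0.047,0],
    [-0.0075,0.047,0],
    [-0.0075,0.047,0],
  ],
  fingers=[0.03,0.03,0.03,0.03,0.03],
)

```text
clock: 7.3
position: [475.8, 92.9, 220.2]
ee_rot: [0.146, 0.989, -0.0, -0.01]
contact_force: [0.8, 0.2, -0.3]
gripper_width: 59.7
```

>>> servo_tool(
  turn=[
    [0.0145,0.05,-0.011],
    [0.0145,0.05,-0.011],
    [0.0145,0.05,-0.011],
    [0.0145,0.05,-0.011],
    [0,0,0],
  ],
  dp=[
    [-0.0075,0.047,0],
    [-0.0075,0.047,0],
    [-0.0075,0.047,0],
    [-0.0075,0.03,0],
    [0,0,0],
  ],
  fingers=[0.03,0.03,0.03,0.03,0.03],
)

```text
clock: 7.92
position: [444.7, 272.2, 209.9]
ee_rot: [0.166, 0.979, 0.009, -0.121]
contact_force: [-0.2, 0.3, -0.0]
gripper_width: 59.7
```

Run:
```python
from hand import *; from bench import *; import pickle
s=read_state(); q=[-8,1,-.257]; held(s,q)
delta(s,place(s,q,[448,318.3,190,-.34]))
d=get_image("wrist"); c=wristcam(s,d); r=regions_of("base_rect_c","wrist"); print([(round(x["score"],2),x["box"],int(x["region"].sum())) for x in r])
im=d["img"][:,:,::-1].copy(); 
t,M=pose([448,318.3,42.5,-.34],0)
for P in PARTS['rect']: cv2.polylines(im,[cv2.convexHull(np.round(proj(c,P@M.T+t)).astype(np.int32))],True,(0,0,255),1)
cv2.imwrite("pics/w4.png",im)
```

```text
held c [451.8 269.7 207. ] axis [-0.006  0.027  1.   ] yaw x -0.334
target [440.9 320.8 193. ] dp [ -3.8  48.6 -16.9] rv [ 0.0271  0.0057 -0.0061] rows>= 0.83 joints [ 0.74  0.32 -0.09 -0.21 -1.31 -2.57] clk 7.925 F [-0.2  0.3 -0. ] g 59.7
[(0.79, [345.2, 180.1, 90.0, 138.1], 2787)]
```

View pics/w4.png

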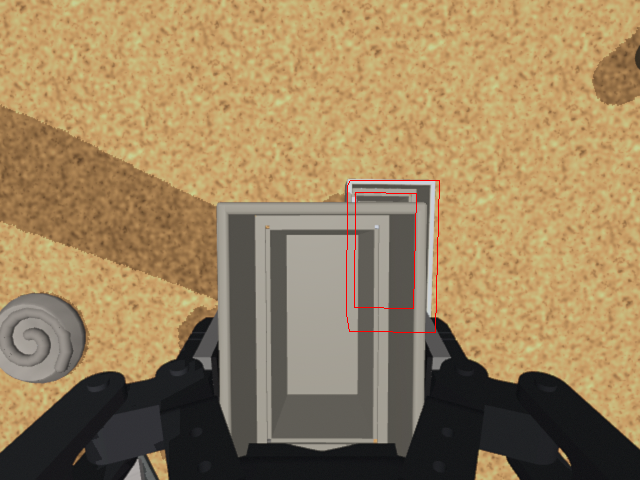

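The wrist view shows the base rect rim at (345–435, 180). My model is about 4 px to its right, so I'll shift the base estimate by about −2 mm in y. The held tub is upright.

Run:
```python
from hand import *; from bench import *
s=read_state(); q=[-8,1,-.257]
delta(s,place(s,q,[447.4,316.6,165,-.34]))
```

```text
target [440.3 319.1 168. ] dp [ -4.   48.7 -42.5] rv [ 0.0277  0.0061 -0.005 ] rows>= 1.04 joints [ 0.73  0.32 -0.09 -0.21 -1.31 -2.57] clk 8.025 F [ 0.2 -0.7 -0.9] g 59.5
```

>>> servo_tool(
  turn=[
    [0.009,0.002,-0.002],
    [0.009,0.002,-0.002],
    [0.009,0.002,-0.001],
    [0,0,0],
    [0,0,0],
  ],
  dp=[
    [-0.002,0.02,-0.014],
    [-0.001,0.02,-0.014],
    [-0.001,0.009,-0.014],
    [0,0,0],
    [0,0,0],
  ],
  fingers=[0.03,0.03,0.03,0.03,0.03],
)

```text
clock: 8.65
position: [439.8, 319.7, 164.4]
ee_rot: [0.169, 0.977, 0.021, -0.127]
contact_force: [-0.0, -0.0, -1.5]
gripper_width: 59.2
```

Run:
```python
from hand import *; from bench import *; import pickle
s=read_state(); q=[-8,1,-.257]; c0,M0=held(s,q)
delta(s,place(s,q,[447.4,316.6,100,-.34]))
d=get_image("scene"); c=cam(d)
im=d["img"][:,:,::-1].copy(); 
t,M=pose([447.4,316.6,42.5,-.34],0)
for t,M in((t,M),(c0,M0)):
  for P in PARTS['rect']: cv2.polylines(im,[cv2.convexHull(np.round(proj(c,P@M.T+t)).astype(np.int32))],True,(0,0,255),1)
a=cv2.resize(im[130:330,410:610],(600,600),interpolation=cv2.INTER_CUBIC)
cv2.imwrite("pics/s4.png",a)
d=get_image("top"); cv2.imwrite("pics/top4.png",d["img"][:,:,::-1])
```

```text
held c [446.9 317.1 161.4] axis [0.002 0.002 1.   ] yaw x -0.342
target [440.3 319.1 103. ] dp [  0.5  -0.6 -61.4] rv [ 0.0021 -0.0017  0.0025] rows>= 0.99 joints [ 0.79  0.39 -0.09 -0.25 -1.21 -2.6 ] clk 8.65 F [-0.  -0.  -1.5] g 59.2
```

View pics/s4.png

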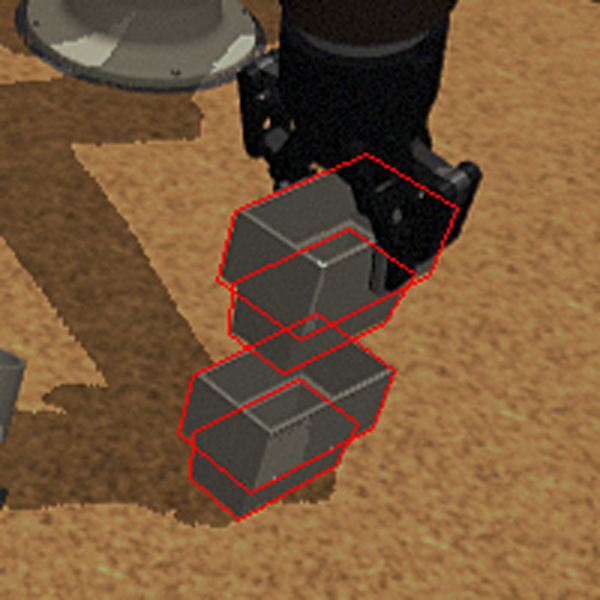

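The scene crop shows the held tub's outline and the base's outline both matching the model, with the tub square above the opening. Lowering.

>>> servo_tool(
  turn=[
    [0.002,-0.002,0.002],
    [0,0,0],
    [0,0,0],
    [0,0,0],
    [0,0,0],
  ],
  dp=[
    [0.001,-0.001,-0.018],
    [0,0,-0.016],
    [0,0,-0.012],
    [0,0,-0.01],
    [0,0,-0.006],
  ],
  fingers=[0.03,0.03,0.03,0.03,0.03],
)

```text
clock: 9.38
position: [442.2, 318.7, 102.5]
ee_rot: [0.168, 0.978, 0.024, -0.124]
contact_force: [0.1, 0.7, -0.0]
gripper_width: 59.2
```

Run:
```python
from hand import *; from bench import *; import pickle
s=read_state(); q=[-8,1,-.257]; c0,M0=held(s,q)
delta(s,place(s,q,[447.4,316.6,89.5,-.34]))
```

```text
held c [449.3 316.2  99.5] axis [-0.005 -0.004  1.   ] yaw x -0.341
target [440.3 319.1  92.5] dp [ -1.9   0.4 -10. ] rv [-0.0037  0.005   0.0015] rows>= 0.16 joints [ 0.78  0.46 -0.16 -0.26 -1.08 -2.56] clk 9.375 F [ 0.1  0.7 -0. ] g 59.2
```

>>> servo_tool(
  turn=[
    [-0.004,0.005,0.001],
    [0,0,0],
    [0,0,0],
    [0,0,0],
    [0,0,0],
  ],
  dp=[
    [-0.001,0,-0.003],
    [0,0,-0.003],
    [0,0,-0.003],
    [0,0,-0.002],
    [0,0,-0.002],
  ],
  fingers=[0.03,0.03,0.03,0.03,0.03],
)

```text
clock: 10.0
position: [441.7, 318.9, 91.2]
ee_rot: [0.167, 0.978, 0.021, -0.126]
contact_force: [-4.3, -0.4, 16.0]
gripper_width: 59.5
```

Run:
```python
from hand import *; from bench import *; import pickle
s=read_state(); q=[-8,1,-.257]; c0,M0=held(s,q)
delta(s,place(s,q,[447.4,316.6,89.5,-.34]))
```

```text
held c [448.7 316.4  88.2] axis [-0.001  0.001  1.   ] yaw x -0.339
target [440.3 319.1  92.5] dp [-1.3  0.2  1.3] rv [ 0.0007  0.0005 -0.0012] rows>= 0.03 joints [ 0.78  0.47 -0.17 -0.26 -1.06 -2.55] clk 10.0 F [-4.3 -0.4 16. ] g 59.5
```

>>> servo_tool(
  turn=[
    [0,0,0],
    [0,0,0],
    [0,0,0],
    [0,0,0],
    [0,0,0],
  ],
  dp=[
    [0,0,0.001],
    [0,0,0],
    [0,0,0],
    [0,0,0],
    [0,0,0],
  ],
  fingers=[0.0854,0.0854,0.0854,0.0854,0.0854],
)

```text
clock: 10.62
position: [442.2, 319.3, 92.8]
ee_rot: [0.167, 0.978, 0.022, -0.125]
contact_force: [-0.8, -0.2, -0.4]
gripper_width: 85.4
```

>>> servo_tool(
  turn=[
    [0,0,0],
    [0,0,0],
    [0,0,0],
    [0,0,0],
    [0,0,0],
  ],
  dp=[
    [0.003,-0.001,0.012],
    [0.005,-0.002,0.02],
    [0.007,-0.002,0.03],
    [0.01,-0.003,0.04],
    [0.01,-0.003,0.04],
  ],
  fingers=[0.0854,0.0854,0.0854,0.0854,0.0854],
)

```text
clock: 11.25
position: [477.0, 306.4, 238.8]
ee_rot: [0.167, 0.978, 0.019, -0.127]
contact_force: [0.4, 0.4, -0.5]
gripper_width: 85.4
```

```bash
cat > chk.py <<'E'
from hand import *; from bench import *; import sys,pickle
def chk(kind,qn,p0,z=None):
    s=read_state(); V=[]
    for n in("scene","top","wrist"):
        d=get_image(n); c=wristcam(s,d) if n=="wrist" else cam(d); r=regions_of(qn,n)
        print(n,[(round(x["score"],2),np.round(x["box"]).tolist(),int(x["region"].sum())) for x in r])
        cv2.imwrite(f"pics/c_{n}.png",d["img"][:,:,::-1]); V.append((n,c,r))
    return s,V
E
python3 - <<'E'
from chk import *
s,V=chk('rect','loose_rect_c',0); pickle.dump((s,V),open("c5.pkl","wb"))
p=[590,171.5,69,.26]
delta(s,tgt2(p,1,back=90)); delta(s,tgt2(p,1))
E
```

```text
scene [(0.78, [473.0, 213.0, 78.0, 62.0], 2750)]
top [(0.83, [155.0, 280.0, 49.0, 55.0], 994), (0.28, [299.0, 299.0, 36.0, 36.0], 897)]
wrist [(0.9, [276.0, 150.0, 93.0, 163.0], 14784)]
target [562.9 164.3 150.7] dp [  85.9 -142.1  -88.1] rv [-0.0162 -0.5265  0.5855] rows>= 4.23 joints [ 0.73  0.37  0.07 -0.23 -1.4  -2.59] clk 11.25 F [ 0.4  0.4 -0.5] g 85.4
target [585.4 170.3  63.8] dp [ 108.4 -136.1 -175. ] rv [-0.0162 -0.5265  0.5855] rows>= 4.23 joints [ 0.73  0.37  0.07 -0.23 -1.4  -2.59] clk 11.25 F [ 0.4  0.4 -0.5] g 85.4
```

>>> servo_tool(
  turn=[
    [-0.003,-0.088,0.098],
    [-0.003,-0.088,0.098],
    [-0.003,-0.088,0.098],
    [-0.003,-0.088,0.098],
    [-0.003,-0.088,0.098],
  ],
  dp=[
    [0.014,-0.024,-0.005],
    [0.014,-0.024,-0.005],
    [0.014,-0.024,-0.005],
    [0.014,-0.024,-0.01],
    [0.014,-0.024,-0.01],
  ],
  fingers=[0.0854,0.0854,0.0854,0.0854,0.0854],
)

```text
clock: 12.18
position: [545.5, 183.8, 194.3]
ee_rot: [-0.09, 0.992, 0.012, 0.089]
contact_force: [0.1, -1.4, -0.3]
gripper_width: 85.2
```

>>> servo_tool(
  turn=[
    [-0.003,-0.088,0.098],
    [0,0,0],
    [0,0,0],
    [0,0,0],
    [0,0,0],
  ],
  dp=[
    [0.014,-0.022,-0.01],
    [0,0,0],
    [0,0,0],
    [0,0,0],
    [0,0,0],
  ],
  fingers=[0.0854,0.0854,0.0854,0.0854,0.0854],
)

```text
clock: 12.8
position: [557.6, 160.7, 180.8]
ee_rot: [-0.14, 0.982, 0.009, 0.129]
contact_force: [-1.0, -0.6, 0.8]
gripper_width: 85.6
```

Run:
```python
from chk import *
s0,V0=pickle.load(open("c5.pkl","rb"))
for n,c,r in V0:
    p,e=fit('rect',0,[(c,r[0]["region"])],[447.4,316.6,89.5,-.34],[0,1,3]); print("nested rect",n,np.round(p,3),round(e,3))
s,V=chk('round','loose_round_c',0); pickle.dump((s,V),open("c6.pkl","wb"))
m=V[2][2][0]["region"]
p,e=fit('round',1,[(V[2][1],m)],[590,171.5,69,.26],[0,1,2,3]); print(p,e)
o=pickle.load(open("m0.pkl","rb"))
VV=[(cam(o[n]),o[n,"loose_round_c"][0]["region"]) for n in("scene","top")]+[(V[2][1],m)]
p2,e=fit('round',1,VV,[590,171.5,69,.26],[0,1,2,3]);print(p2,e)
p3=(p+p2)/2
delta(s,tgt2(p3,1,back=75)); delta(s,tgt2(p3,1)); print(tgt2(p3,1)[1][:,2])
d=get_image("wrist");im=d["img"][:,:,::-1].copy();t,M=pose(p3,1)
for P in PARTS['round']: cv2.polylines(im,[cv2.convexHull(np.round(proj(V[2][1],P@M.T+t)).astype(np.int32))],True,(0,0,255),1)
cv2.imwrite("pics/w6.png",im)
```

```text
nested rect scene [ 4.44686e+02  3.15808e+02  8.95000e+01 -3.43000e-01] 0.159
nested rect top [ 4.49978e+02  3.17332e+02  8.95000e+01 -3.59000e-01] 0.373
nested rect wrist [ 4.47901e+02  3.14580e+02  8.95000e+01 -3.35000e-01] 0.026
scene [(0.76, [375.0, 242.0, 45.0, 56.0], 1825)]
top [(0.56, [344.0, 149.0, 26.0, 68.0], 940)]
wrist [(0.8, [267.0, 179.0, 120.0, 121.0], 11010)]
[5.90853779e+02 1.73048962e+02 6.28284547e+01 3.56905092e-01] 0.011939611059679
[5.89523252e+02 1.71084154e+02 6.73941617e+01 2.63072454e-01] 0.05357774310532152
target [567.2 164.7 132.4] dp [  9.6   4.  -48.5] rv [0.0187 0.0034 0.0287] rows>= 0.8 joints [ 0.61  0.24 -0.43  0.16 -0.67 -2.01] clk 12.8 F [-1.  -0.6  0.8] g 85.6
target [585.6 170.6  59.9] dp [  28.1    9.9 -120.9] rv [0.0187 0.0034 0.0287] rows>= 2.01 joints [ 0.61  0.24 -0.43  0.16 -0.67 -2.01] clk 12.8 F [-1.  -0.6  0.8] g 85.6
[ 0.24648295  0.07895222 -0.96592583]
```

View pics/w6.png

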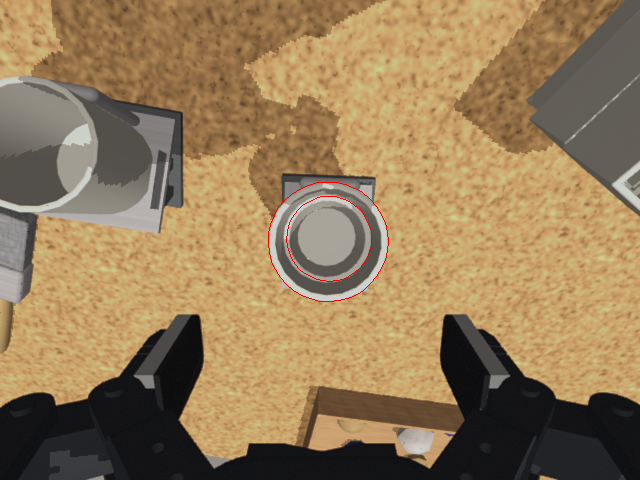

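The wrist view shows the round tub's rim at (328,242) in line with the model. The pot is clear at (60,145).

Run:
```python
from chk import *
s=read_state(); p=[590,172,66,.28]
delta(s,tgt2(p,1,back=75)); delta(s,tgt2(p,1))
```

```text
target [566.8 165.3 133.2] dp [  9.6   5.4 -47.3] rv [ 0.0192  0.0027 -0.0008] rows>= 0.78 joints [ 0.61  0.23 -0.44  0.16 -0.67 -2.01] clk 13.15 F [ 0.6 -0.8 -0.2] g 85.6
target [585.4 170.7  60.8] dp [  28.3   10.8 -119.7] rv [ 0.0192  0.0027 -0.0008] rows>= 1.99 joints [ 0.61  0.23 -0.44  0.16 -0.67 -2.01] clk 13.15 F [ 0.6 -0.8 -0.2] g 85.6
```

>>> servo_tool(
  turn=[
    [0.01,0.001,0],
    [0.009,0.001,0],
    [0,0,0],
    [0,0,0],
    [0,0,0],
  ],
  dp=[
    [0.005,0.003,-0.024],
    [0.005,0.003,-0.024],
    [0.006,0.002,-0.025],
    [0.006,0.002,-0.025],
    [0.005,0.001,-0.019],
  ],
  fingers=[0.0854,0.0854,0.0854,0.0854,0.0854],
)

```text
clock: 13.78
position: [586.5, 172.3, 63.4]
ee_rot: [-0.139, 0.981, 0.02, 0.133]
contact_force: [-0.3, 0.1, 0.9]
gripper_width: 85.5
```

Run:
```python
from chk import *
s=read_state(); p=[590,172,66,.28]
delta(s,tgt2(p,1)); d=get_image("wrist"); c=wristcam(s,d)
r=regions_of("loose_round_c","wrist");print([(round(x["score"],2),x["box"]) for x in r])
```

```text
target [585.4 170.7  60.8] dp [-1.1 -1.6 -2.6] rv [-0.0044  0.007  -0.0012] rows>= 0.05 joints [ 0.58  0.43 -0.52  0.22 -0.37 -2.06] clk 13.775 F [-0.3  0.1  0.9] g 85.5
[(0.88, [199.2, 250.8, 234.6, 204.4])]
```

>>> servo_tool(
  turn=[
    [0,0,0],
    [0,0,0],
    [0,0,0],
    [0,0,0],
    [0,0,0],
  ],
  dp=[
    [-0.001,-0.001,-0.002],
    [0,0,0],
    [0,0,0],
    [0,0,0],
    [0,0,0],
  ],
  fingers=[0.0854,0.04,0.04,0.04,0.04],
)

```text
clock: 14.5
position: [585.2, 171.0, 63.4]
ee_rot: [-0.138, 0.981, 0.02, 0.133]
contact_force: [0.1, -0.7, -1.1]
gripper_width: 67.8
```

Run:
```python
from chk import *
s=read_state(); p=[590,172,66,.28]; delta(s,tgt2(p,1)); print(s['position'],s['ee_rot'])
Rt=R.from_quat(s['ee_rot']).as_matrix(); t,M=pose(p,1); print("prior",Rt.T@(t-s['position']),(Rt.T@M).round(3).tolist())
```

```text
target [585.4 170.7  60.8] dp [ 0.2 -0.3 -2.6] rv [-0.0047  0.0078 -0.0008] rows>= 0.05 joints [ 0.58  0.43 -0.53  0.22 -0.36 -2.07] clk 14.5 F [ 0.1 -0.7 -1.1] g 67.8
[585.24665427 170.95027648  63.39732372] [-0.13848751  0.98113396  0.02005357  0.13339874]
prior [-5.37723412 -0.30228442 -1.21000672] [[-0.968, -0.0, 0.25], [0.001, 1.0, 0.002], [-0.25, 0.003, -0.968]]
```

>>> servo_tool(
  turn=[
    [0,0,0],
    [0,0,0],
    [0,0,0],
    [0,0,0],
    [0,0,0],
  ],
  dp=[
    [-0.0095,-0.003,0.0175],
    [-0.0165,-0.005,0.03],
    [-0.019,-0.0055,0.0345],
    [-0.019,-0.0055,0.0345],
    [-0.019,-0.0055,0.0345],
  ],
  fingers=[0.04,0.04,0.04,0.04,0.04],
)

```text
clock: 15.12
position: [498.9, 145.2, 214.7]
ee_rot: [-0.139, 0.982, 0.019, 0.13]
contact_force: [-0.1, 0.8, -0.1]
gripper_width: 67.3
```

Run:
```python
from chk import *
s,V=chk('round','loose_round_c',0); pickle.dump((s,V),open("c7.pkl","wb"))
q0=[-5.4,-1.2,-.253]
W=[(c,r[0]["region"].astype(float),330 if n=="wrist" else 480) for n,c,r in V if r]
print("wrist",fithand('round',s,W[-1:],q0)); print("scene",fithand('round',s,W[:1],q0)); print("w+s",fithand('round',s,[W[0],W[-1]],q0))
held(s,q0); print(s['gripper_width'])
for yaw in(-.6,0,-.3): delta(s,place(s,q0,[478.5,-335.5,205,yaw]))
im=cv2.imread("pics/c_scene.png"); Rt=R.from_quat(s['ee_rot']).as_matrix()
t,M=hand(q0); t=Rt@t+s['position'];M=Rt@M
for P in PARTS['round']: cv2.polylines(im,[cv2.convexHull(np.round(proj(V[0][1],P@M.T+t)).astype(np.int32))],True,(0,0,255),1)
u=proj(V[0][1],t[None])[0].astype(int); a=im[max(u[1]-80,0):u[1]+80,u[0]-80:u[0]+80]
w=cv2.imread("pics/c_wrist.png")
for P in PARTS['round']: cv2.polylines(w,[cv2.convexHull(np.round(proj(V[2][1],P@M.T+t)).astype(np.int32))],True,(0,0,255),1)
cv2.imwrite("pics/s7.png",np.hstack([cv2.resize(a,(400,400)),cv2.resize(w[180:480,160:460],(400,400))]))
```

```text
scene [(0.65, [393.0, 147.0, 49.0, 50.0], 1831)]
top [(0.86, [229.0, 266.0, 34.0, 25.0], 579)]
wrist [(0.78, [203.0, 252.0, 237.0, 205.0], 37478)]
wrist (array([-6.79129241, -0.89264013, -0.26502733]), np.float64(0.02607630381519077))
scene (array([ 1.16812093, -1.43887067, -0.28683611]), np.float64(0.0792929292929293))
w+s (array([-5.92701169, -3.84186571, -0.26387363]), np.float64(0.1086871541000477))
held c [503.6 146.6 217.3] axis [-0.474 -0.137  0.87 ] yaw x 0.28
67.30802451308814
target [ 473.9 -332.4  205.2] dp [ -24.9 -477.6   -9.5] rv [ 0.084   0.5266 -0.8602] rows>= 7.72 joints [ 0.65  0.09 -0.51  0.14 -0.73 -2.03] clk 15.125 F [-0.1  0.8 -0.1] g 67.3
target [ 473.  -335.5  205.2] dp [ -25.9 -480.7   -9.5] rv [-0.0733  0.513  -0.2741] rows>= 7.77 joints [ 0.65  0.09 -0.51  0.14 -0.73 -2.03] clk 15.125 F [-0.1  0.8 -0.1] g 67.3
target [ 473.2 -333.9  205.2] dp [ -25.6 -479.1   -9.5] rv [ 0.0042  0.5237 -0.5673] rows>= 7.74 joints [ 0.65  0.09 -0.51  0.14 -0.73 -2.03] clk 15.125 F [-0.1  0.8 -0.1] g 67.3
```

View pics/s7.png

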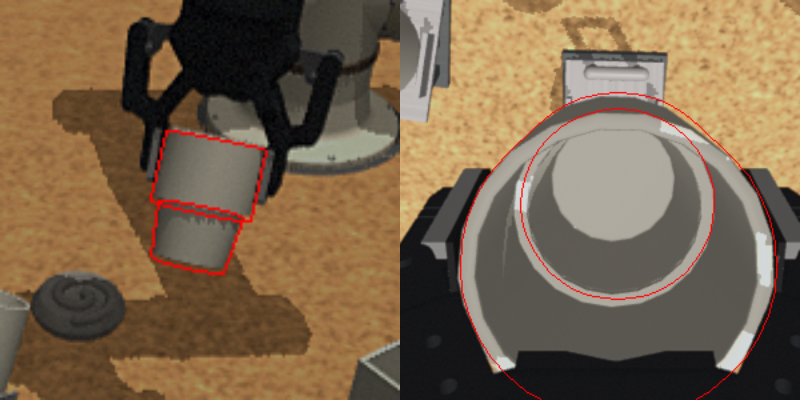

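The crops show the round tub held, with the outline matching the model within about 1 mm and nothing caught. Carrying it to the round base.

>>> servo_tool(
  turn=[
    [0,0.053,-0.057],
    [0,0.053,-0.057],
    [0,0.053,-0.057],
    [0,0.053,-0.057],
    [0,0.053,-0.057],
  ],
  dp=[
    [-0.0025,-0.048,0.002],
    [-0.0025,-0.048,0.002],
    [-0.0025,-0.048,0.002],
    [-0.0025,-0.048,0.002],
    [-0.0025,-0.048,0.002],
  ],
  fingers=[0.04,0.04,0.04,0.04,0.04],
)

```text
clock: 16.05
position: [485.2, -98.9, 214.9]
ee_rot: [0.006, 1.0, 0.018, -0.011]
contact_force: [0.2, 0.7, -0.9]
gripper_width: 67.3
```

>>> servo_tool(
  turn=[
    [0,0.053,-0.057],
    [0,0.053,-0.057],
    [0,0.053,-0.057],
    [0,0.053,-0.057],
    [0,0,0],
  ],
  dp=[
    [-0.0025,-0.048,0],
    [-0.0025,-0.048,0],
    [-0.0025,-0.046,0],
    [-0.0025,-0.02,0],
    [0,0,0],
  ],
  fingers=[0.04,0.04,0.04,0.04,0.04],
)

```text
clock: 16.68
position: [474.4, -270.0, 204.3]
ee_rot: [0.129, 0.984, 0.02, -0.125]
contact_force: [0.4, 0.1, 0.2]
gripper_width: 67.5
```

Run:
```python
from chk import *
s,V=chk('round','base_round_c',0); pickle.dump((s,V),open("c8.pkl","wb"))
q=[-6,-1,-.26]; held(s,q)
delta(s,place(s,q,[478.5,-335.5,180,-.3]))
for n,c,r in V:
    if r:
        p,e=fit('round',0,[(c,r[0]["region"])],[478.5,-335.5,42.5,0],[0,1]); print(n,p[:2],e)
im=cv2.imread("pics/c_wrist.png"); t,M=pose([478.5,-335.5,42.5,0],0)
for P in PARTS['round']: cv2.polylines(im,[cv2.convexHull(np.round(proj(V[2][1],P@M.T+t)).astype(np.int32))],True,(0,0,255),1)
cv2.imwrite("pics/w8.png",im)
```

```text
scene [(0.69, [221.0, 136.0, 33.0, 45.0], 1096)]
top []
wrist [(0.72, [180.0, 254.0, 95.0, 71.0], 3756), (0.51, [471.0, 333.0, 62.0, 147.0], 2060)]
held c [ 480.3 -271.6  203.8] axis [-0.007 -0.005  1.   ] yaw x -0.262
target [ 472.7 -333.7  180.6] dp [ -1.7 -63.7 -23.8] rv [-0.0045  0.0074 -0.0384] rows>= 1.1 joints [-0.23  0.4  -0.06 -0.01 -1.37 -1.6 ] clk 16.675 F [0.4 0.1 0.2] g 67.5
scene [ 476.89064358 -336.60862323] 0.036617556999359424
wrist [ 476.85125794 -338.33472906] 0.5544717248157889
```

View pics/w8.png

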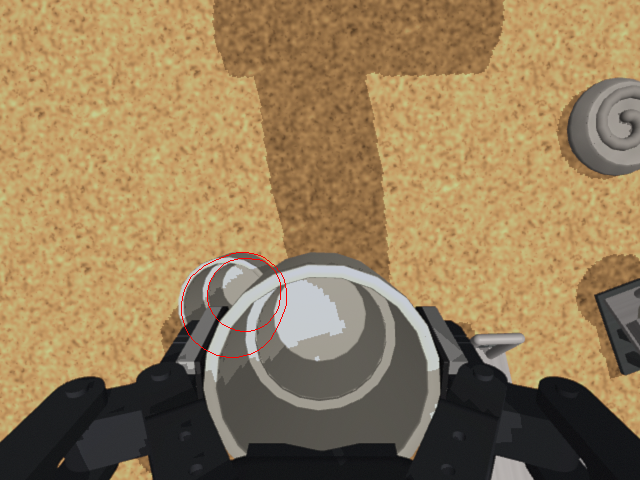

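The wrist view shows the base's rim at (180, 254), within about 2 px of the model. Base estimate is (478.3, −336).

>>> servo_tool(
  turn=[
    [-0.002,0.004,-0.012],
    [-0.002,0.004,-0.012],
    [0,0,-0.012],
    [0,0,0],
    [0,0,0],
  ],
  dp=[
    [-0.001,-0.03,-0.01],
    [-0.001,-0.024,-0.01],
    [0,-0.01,-0.014],
    [0,0,-0.004],
    [0,0,0],
  ],
  fingers=[0.04,0.04,0.04,0.04,0.04],
)

```text
clock: 17.6
position: [473.2, -331.1, 169.4]
ee_rot: [0.143, 0.982, 0.019, -0.125]
contact_force: [-0.3, -0.1, -0.7]
gripper_width: 67.4
```

Run:
```python
from chk import *
s=read_state(); q=[-6,-1,-.26]; c0,M0=held(s,q)
delta(s,place(s,q,[478.3,-336,100,-.3]))
d=get_image("scene"); im=d["img"][:,:,::-1].copy(); c=cam(d)
t,M=pose([478.3,-336,42.5,0],0)
for t,M in((t,M),(c0,M0)):
  for P in PARTS['round']: cv2.polylines(im,[cv2.convexHull(np.round(proj(c,P@M.T+t)).astype(np.int32))],True,(0,0,255),1)
cv2.imwrite("pics/s9.png",cv2.resize(im[70:200,170:300],(600,600),interpolation=cv2.INTER_CUBIC))
```

```text
held c [ 479.  -332.9  168.9] axis [-0.008  0.001  1.   ] yaw x -0.29
target [ 472.5 -334.2  100.6] dp [ -0.7  -3.1 -68.8] rv [ 0.0011  0.0075 -0.0099] rows>= 1.11 joints [-0.33  0.48 -0.03  0.01 -1.31 -1.54] clk 17.6 F [-0.3 -0.1 -0.7] g 67.4
```

View pics/s9.png

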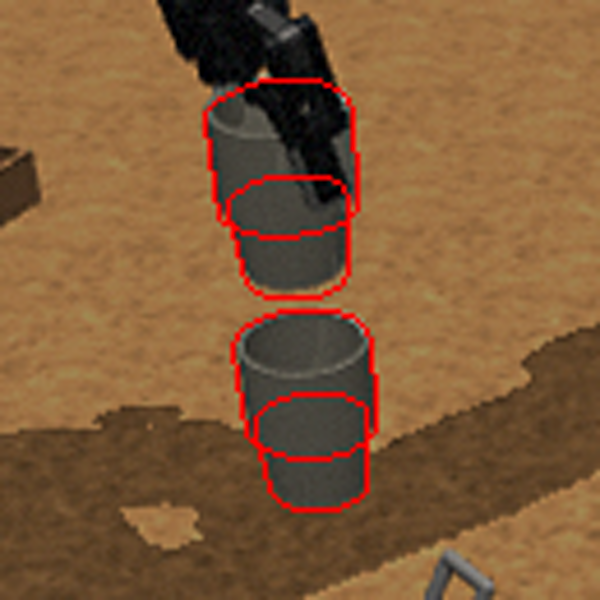

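Both outlines match in the scene crop, with the held tub perhaps 2 mm higher than modelled. Lowering with a −3 mm correction in y.

>>> servo_tool(
  turn=[
    [0.001,0.007,-0.01],
    [0,0,0],
    [0,0,0],
    [0,0,0],
    [0,0,0],
  ],
  dp=[
    [-0.001,-0.003,-0.018],
    [0,0,-0.016],
    [0,0,-0.014],
    [0,0,-0.01],
    [0,0,-0.006],
  ],
  fingers=[0.04,0.04,0.04,0.04,0.04],
)

```text
clock: 18.27
position: [472.4, -333.1, 101.4]
ee_rot: [0.148, 0.981, 0.019, -0.128]
contact_force: [-0.5, -0.0, -0.7]
gripper_width: 67.8
```

Run:
```python
from chk import *
s=read_state(); q=[-6,-1,-.26]; held(s,q)
delta(s,place(s,q,[478.3,-336,89.5,-.3]))
```

```text
held c [ 478.2 -334.9  100.8] axis [-0.001  0.     1.   ] yaw x -0.299
target [ 472.5 -334.2   90.1] dp [  0.1  -1.1 -11.3] rv [ 0.      0.0007 -0.0009] rows>= 0.18 joints [-0.33  0.55 -0.1   0.01 -1.18 -1.54] clk 18.275 F [-0.5 -0.  -0.7] g 67.8
```

>>> servo_tool(
  turn=[
    [0,0,0],
    [0,0,0],
    [0,0,0],
    [0,0,0],
    [0,0,0],
  ],
  dp=[
    [0,-0.001,-0.003],
    [0,0,-0.003],
    [0,0,-0.003],
    [0,0,-0.002],
    [0,0,-0.002],
  ],
  fingers=[0.04,0.04,0.04,0.04,0.04],
)

```text
clock: 18.9
position: [472.7, -334.0, 88.9]
ee_rot: [0.147, 0.981, 0.019, -0.128]
contact_force: [0.2, 3.6, 8.1]
gripper_width: 67.7
```

Run:
```python
from chk import *
s=read_state(); q=[-6,-1,-.26]; held(s,q)
delta(s,place(s,q,[478.3,-336,89.5,-.3]))
```

```text
held c [ 478.5 -335.8   88.4] axis [-0.001  0.     1.   ] yaw x -0.299
target [ 472.5 -334.2   90.1] dp [-0.2 -0.2  1.1] rv [ 0.      0.0013 -0.0014] rows>= 0.02 joints [-0.33  0.56 -0.11  0.01 -1.16 -1.54] clk 18.9 F [0.2 3.6 8.1] g 67.7
```

>>> servo_tool(
  turn=[
    [0,0,0],
    [0,0,0],
    [0,0,0],
    [0,0,0],
    [0,0,0],
  ],
  dp=[
    [0,0,-0.002],
    [0,0,-0.001],
    [0,0,0],
    [0,0,0],
    [0,0,0],
  ],
  fingers=[0.04,0.04,0.04,0.04,0.04],
)

```text
clock: 19.52
position: [472.8, -333.6, 88.9]
ee_rot: [0.147, 0.981, 0.019, -0.127]
contact_force: [-0.3, 0.4, 1.9]
gripper_width: 67.4
```

>>> servo_tool(
  turn=[
    [0,0,0],
    [0,0,0],
    [0,0,0],
    [0,0,0],
    [0,0,0],
  ],
  dp=[
    [0,0,0],
    [0,0,0],
    [0,0,0],
    [0,0,0],
    [0,0,0],
  ],
  fingers=[0.0854,0.0854,0.0854,0.0854,0.0854],
)

```text
clock: 20.15
position: [473.2, -334.0, 88.2]
ee_rot: [0.147, 0.981, 0.019, -0.127]
contact_force: [-0.3, -0.5, 0.3]
gripper_width: 85.2
```

>>> servo_tool(
  turn=[
    [0,0,0],
    [0,0,0],
    [0,0,0],
    [0,0,0],
    [0,0,0],
  ],
  dp=[
    [0.003,-0.001,0.012],
    [0.005,-0.002,0.02],
    [0.007,-0.002,0.03],
    [0.01,-0.003,0.04],
    [0.01,-0.003,0.04],
  ],
  fingers=[0.0854,0.0854,0.0854,0.0854,0.0854],
)

```text
clock: 20.78
position: [507.6, -344.9, 234.8]
ee_rot: [0.147, 0.98, 0.019, -0.13]
contact_force: [0.5, -0.1, 0.4]
gripper_width: 85.3
```

Run:
```python
from chk import *
s,V=chk('round','loose_round_c',0); print(s['position'],s['contact_force'],s['gripper_width'],s['clock'])
im=cv2.imread("pics/c_scene.png"); c=V[0][1]
for k,p in(('round',[478.4,-336,42.5,0]),('round',[478.4,-336,89.5,0]),('rect',[447.5,316.2,42.5,-.34]),('rect',[447.5,316.2,89.5,-.34])):
  t,M=pose(p,0); cv2.polylines(im,[cv2.convexHull(np.round(proj(c,PARTS[k][0]@M.T+t)).astype(np.int32))],True,(0,0,255),1)
a=lambda x,y:cv2.resize(im[y:y+130,x:x+130],(400,400),interpolation=cv2.INTER_CUBIC)
cv2.imwrite("pics/s10.png",np.hstack([a(170,80),a(440,190)]))
p,e=fit('round',0,[(V[2][1],V[2][2][0]["region"])],[478.3,-336,89.5,0],[0,1]); print(p,e)
for q in("loose_pot_c","ammonite_c","brush_grip"):
  for n in("scene","top"): print(q,n,[(round(x["score"],2),np.round(x["box"]).tolist()) for x in search_frame(q,n)[:2]])
```

```text
scene [(0.77, [213.0, 121.0, 38.0, 30.0], 877)]
top [(0.48, [229.0, 223.0, 36.0, 43.0], 1079), (0.45, [476.0, 290.0, 8.0, 25.0], 143), (0.2, [186.0, 287.0, 19.0, 45.0], 181)]
wrist [(0.89, [267.0, 177.0, 107.0, 111.0], 8967)]
[ 507.5728747  -344.88313296  234.79304031] [ 0.46209375 -0.10100244  0.39571717] 85.3404508931192 20.775
[ 477.12862333 -337.37279533   89.5           0.        ] 0.01676462897584441
loose_pot_c scene [(0.61, [308.0, 205.0, 43.0, 47.0]), (0.42, [218.0, 120.0, 32.0, 31.0])]
loose_pot_c top [(0.9, [304.0, 234.0, 27.0, 45.0]), (0.42, [473.0, 288.0, 15.0, 29.0])]
ammonite_c scene [(0.92, [347.0, 201.0, 40.0, 29.0]), (0.39, [472.0, 252.0, 68.0, 50.0])]
ammonite_c top [(0.68, [295.0, 298.0, 39.0, 36.0])]
brush_grip scene [(0.83, [177.0, 252.0, 93.0, 53.0])]
brush_grip top [(0.55, [340.0, 150.0, 29.0, 69.0])]
```

View pics/s10.png

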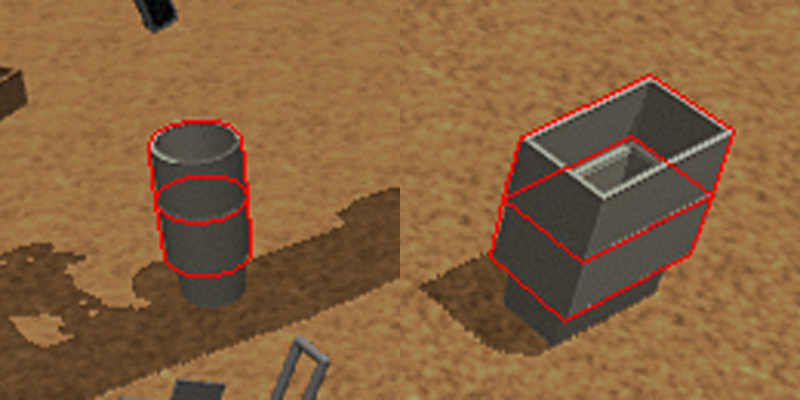

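Both stacks match the nested-home outlines, and the pot, fossil and brush boxes are unchanged. Handing in.

```bash
python3 -c "
from bench import *
print(job_done())"
```

```text
the job is handed in; nothing more can be done
None
```

Both shouldered tubs are nested in the standing tubs of their own shape, and I handed the job in after about 21 s of robot time. The interface gave no verdict, so success rests on my own checks.

**What I did:**
- I located everything by fitting the given shapes to the camera masks.
- Gripping straight along the tubs' 30° axis ran joint 5 into its limit. I gripped each tub with the tool leaning about 15° instead, then uprighted it and lowered it until it touched down.
- I put the rectangular tub away first, then the round one.

**Last checks that agreed:**
- **Nesting:** in the final scene picture both stacks match the outlines of tubs nested 47 mm up and level. Touchdown came within about 1.5 mm of the expected height for both tubs.
- **Release:** contact force fell to about zero as each tub was let go, and the gripper ended clear of everything.
- **Bystanders:** the pot, fossil and brush show within a few pixels of where they started.

**Checks that were weak or disagreed:**
- **Camera offsets:** the wrist camera placed the tubs 1–2 mm from the positions I used, within the stated calibration error. The scene picture put the rectangular tub about 3 mm off in x.
- **Top camera:** it was no use for the final check. Its mask of the nested rectangular tub was poor, and its round-tub hits were on other things or only part of the tub.

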